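# Ready the clay extruder for loading

## Task

Get the clay extruder ready for loading: first slide the white catch tile across the baseboard until it sits snug and square against both blue stops. Then grip the plunger's crossbar and draw it straight up, without wrenching it sideways, until the red ring just shows clear above the collar, so that the loading window is fully open with the plunger's foot still in the collar, and finish while still holding it there, steady and straight. Leave everything else on the table alone.

Things in the scene. Friction and masses are not known exactly. Their poses are not given: they have to be found in the camera images.
- stand: Clay extruder stand, fixed to the table, yaw varies. Origin: centre of the underside of its plywood baseboard, 260 x 260 x 15 mm, z up. A column 24 across stands at x 116, y 116 mm in this frame, top at z 172, with two diagonal arms to the upright barrel, whose axis is at x 40, y 40.
- stop_x (a point): Middle of the inner face of the blue +x stop, at board level: stand frame (100, 5, 15) mm. The face is 170 mm long along y, 18 high, and looks to -x of the stand. Axes as the stand's.
- stop_y (a point): Middle of the inner face of the blue +y stop, at board level: stand frame (5, 100, 15) mm. The face is 170 mm long along x, 18 high, and looks to -y of the stand. Axes as the stand's.
- collar (a point): Centre of the bore's mouth at the top of the aluminium collar (46 x 46 mm, 45 high): stand frame (40, 40, 170) mm. Bore 30 mm across. Axes as the stand's.
- window (a point): Centre of the loading window: stand frame (40, 40, 105) mm. It is 40 mm high, from collar down to barrel (z 85 to 125), open on all sides but for one narrow strap. The barrel below is 46 x 46, z 55 to 85, bore floor at z 70, nozzle under it down to z 45.
- tile: Plain white square ceramic tile 150 x 150 x 16 mm, about 0.45 kg, loose on the baseboard, partly under the nozzle, 25 to 60 mm short of each stop, turned up to 9 degrees. Origin: centre of its underside, z up. Against both stops its centre is at x 25, y 25 mm in the stand's frame, its axes along the stand's.
- plunger: Steel plunger, 0.26 kg, loose in the bore, foot on its floor; drops if let go. Origin: foot centre, z up the rod. Rod 28 mm thick to z 112, neck 14 to z 130, wooden crossbar z 130 to 152 (middle 141), 84 long along x, 18 wide. Red ring at z 35 to 41. Lifted 55: window fully open; 65: whole ring just above the collar; 100: foot leaves the collar.
- jar_red: closed paint jar, red with white cap, 44 mm across, 55 tall; loose, stays where it is. Sizes in mm. Origin: on its underside.
- jar_blue: closed paint jar, blue with white cap, 44 mm across, 55 tall; loose, stays where it is. Sizes in mm. Origin: on its underside.
- brush: loose paint brush lying on the table, 200 long; loose, stays where it is. Sizes in mm. Origin: on its underside.
- brush_mug: white mug full of brushes, red handle, 80 mm across, 95 tall (about 205 with the brushes); loose, stays where it is. Sizes in mm. Origin: on its underside.
- water_cup: blue cup, 72 mm across, 80 tall; loose, stays where it is. Sizes in mm. Origin: on its underside.
- palette: white plate used as palette, 170 mm across, 18 tall; loose, stays where it is. Sizes in mm. Origin: on its underside.
- painted_tile: small tile painted with a flower, 100 x 100 x 9; loose, stays where it is. Sizes in mm. Origin: on its underside.

How it is judged:
By the outcome, as a careful person would: the job done as asked, in the order asked, and still so for the second after the job is handed in, while the arm keeps its last pose, push and grip.
It also fails if it takes over 72 s, if anything falls off the work surface, if the arm or the gripper's body presses on something with over 40 N, if the wrist force passes 120 N, or if a joint passes its speed limit or range.

## Robot

A 7-joint arm with a two-finger parallel gripper is mounted at the origin on the work surface. World frame = base frame: x ahead of the robot, y to its left, z up, the work surface at z = 0. Lengths are in m, angles in degrees, forces in N, time in s.
With the tool pointing down it reaches from about 0.35 to 0.9 m from the base axis. Payload 8.1 kg.
Tool frame: the origin (TCP) lies at the very end of the fingers, on their centre line; the grasp point (between the pads) lies 19 mm behind it; z points along the fingers, y is the line along which they close (so a half turn about z gives the same grasp; the last joint's range is limited). The gripper opens to 92 mm and grips with 3 to 60 N. Pads are 19 mm wide; open, the fingers measure 130 mm over their backs; the gripper's body (75 mm by 190 mm) begins 47 mm behind the grasp point.
Start: joints at [-71.425, 24.895, 1.432, 90.138, -0.665, 64.973, -4.303], TCP at [0.259, 0.569, 0.227] pointing down, gripper open.
Joint ranges: [-149.89, 149.89], [-25.12, 119.58], [-72.63, 75.52], [4.76, 147.25], [-75.54, 255.54], [6.69, 114.76], [-157.13, 157.13]. Speed limits (degrees/s): [127.2, 127.2, 172.46, 172.46, 180, 180, 180].

## Interface

Orientations are given as [roll, pitch, yaw] about the fixed x, y, z axes, in that order (R = Rz(yaw) Ry(pitch) Rx(roll)).
In Python, from rig import bot gives the robot as it stands.
- The arm moves only by the tool shift_gripper, called after ">>>" as a command line: name --argument value ..., lists and objects as JSON in quotes. Schema: {"type":"object","properties":{"rows":{"type":"array","items":{"type":"object","properties":{"trans":{"type":"array","items":{"type":"number"},"minItems":3,"maxItems":3},"turn_vec":{"type":"array","items":{"type":"number"},"minItems":3,"maxItems":3}},"additionalProperties":false},"minItems":1,"maxItems":8},"aperture":{"type":"number"},"clamp_n":{"type":"number"},"only":{"type":"string"},"quiet":{"type":"boolean"},"lines":{"type":"string"}},"required":["rows"],"additionalProperties":false}. rows is a list of rows, 1 to 8 of them, each an object with the fields trans (a list: dx, dy, dz in units of 50 mm), turn_vec (a list: a rotation vector rx, ry, rz in units of 10 degrees); a field left out counts as zero; each row is the pose to reach, as a shift and turn from the pose commanded when the call began, along the tool's axes at that moment; what a row does not reach only later rows make up. A row lasts 1/10 s, in which the tool goes at most 0.05 m and 8.59 degrees, less where a joint would pass 70% of its speed; a pose out of reach is approached as far as the arm can. aperture is the opening from 0.0 (shut) to 1.0 (fully open), set as the call begins (left out keeps the last). The fingers move at their own pace and stop on an object; clamp_n is the grip in N (left out, the last holds). Time passes only in rows, so rows that do not move let the fingers close. The tool returns the time, the measured TCP pose, the force, the opening and the grip force at its end. only (a regular expression) keeps the lines of the reply that match it, lines (a string "A,B") keeps lines A to B, and quiet returns only ok. Input that does not fit is refused with a message, and nothing moves.
- bot.sense(): the state, without advancing time (a new reading comes with each control period).
- bot.capture(name): name is "side" or "top" or "wrist"; returns a dict with "color" (400x640x3 uint8, blue, green, red), "fx", "fy", "cx", "cy" (pixels), "k1" (the pictures are not rectified: a ray, as slopes to the right and down, at radius r is drawn at 1 + k1 r^2 times it, then the intrinsics apply), "R" (3x3) and "t" (3): a world point X has camera coordinates R X + t. Camera axes: x right, y down, z forward; pixel columns grow to the right and rows downward; lengths in m; the calibration is good to about 2 mm. A picture is of the moment at which its call begins. There is no depth.
- bot.sign_off(): hands the job in; it is judged then, once.
The state is a dict: "time": time; "joint_pos": joint angles; "qvel": joint speeds; "joint_efforts": joint torques, N m; "ee_pos": TCP position; "eef_rot": TCP orientation; "ft_force": force on the tool from outside, world axes, zero at the start; "torque": the same for the moment, N m; "width": opening from 0.0 (shut) to 1.0 (fully open); "grasp_force": force on a finger pad.
Only numpy, scipy, OpenCV 4.12 (cv2) and the standard library are available. Lean on these libraries where they do the work, as an engineer would, in place of code of your own. Each camera call takes 0.05 s, during which the arm holds its last target. There are 200 camera calls.

## Working session

There is one attempt and no reset: what is moved stays moved. The work goes in short steps, Python scripts to look and compute and a tool call to move; the robot and the scene stay as the last step left them, time stands still between calls to the robot, and variables do not carry over. Pictures are saved under pics/ and viewed, at most 10 in all, crops included, and the job is handed in when it is done.

```bash
ls; mkdir -p pics
```

Run:
```python
from rig import bot
import cv2,pickle
d={}
for n in("side","top","wrist"):
    d[n]=bot.capture(n); cv2.imwrite(f"pics/{n}0.png",d[n]["color"])
    print(n,{k:v for k,v in d[n].items() if k!="color"})
pickle.dump(d,open("c0.pkl","wb"))
s=bot.sense();print(s)
```

```text
pics
rig.py
side {'fx': 439.8721386177061, 'fy': 439.8721386177061, 'cx': 317.4201040033694, 'cy': 206.3668819435385, 'k1': -0.005075171412072458, 'R': array([[ 0.76910348, -0.63867122, -0.02406057],
       [-0.36013689, -0.40197053, -0.84185576],
       [ 0.5279974 ,  0.65613929, -0.539166  ]]), 't': array([-0.47787138,  0.33270211,  0.90868386])}
top {'fx': 451.27076339177813, 'fy': 451.27076339177813, 'cx': 318.39636868286516, 'cy': 198.70738142830055, 'k1': -0.002722528009807134, 'R': array([[-0.02784553, -0.9995785 ,  0.00821246],
       [-0.99670901,  0.02713802, -0.07638506],
       [ 0.07612999, -0.01031241, -0.99704457]]), 't': array([-0.01530609,  0.60233755,  1.51858208])}
wrist {'fx': 351.56383168993267, 'fy': 351.56383168993267, 'cx': 326.61107266574174, 'cy': 202.1623906541318, 'k1': -0.026065784567024575, 'R': array([[ 4.14322762e-01,  9.10129944e-01, -3.66002431e-04],
       [ 8.79771811e-01, -4.00399622e-01,  2.56284418e-01],
       [ 2.33105576e-01, -1.06506467e-01, -9.66601346e-01]]), 't': array([-0.62588169, -0.03181694,  0.38864566])}
{'time': 0.15, 'joint_pos': array([-71.42318327,  24.92572976,   1.43327915,  90.17471255,
        -0.66363837,  64.97595984,  -4.30246445]), 'qvel': array([ 0.04967751, -0.1393992 ,  0.02656786, -0.21143844, -0.00260605,
       -0.03816876,  0.05417688]), 'joint_efforts': array([ 2.41294867e-03, -6.68270588e+01,  9.86165665e-01, -3.14696860e+01,
       -6.04368886e-02,  3.93041724e-02,  1.38420896e-04]), 'ee_pos': array([0.25865178, 0.56854885, 0.22615888]), 'eef_rot': array([-1.79932356e+02,  8.08477135e-03,  1.55539455e+02]), 'ft_force': array([ 0.27155523, -1.27756284,  0.13300098]), 'torque': array([-0.00710968,  0.02721303, -0.03336972]), 'grasp_force': 0.0, 'width': 0.9973132350291208}
```

View pics/top0.png

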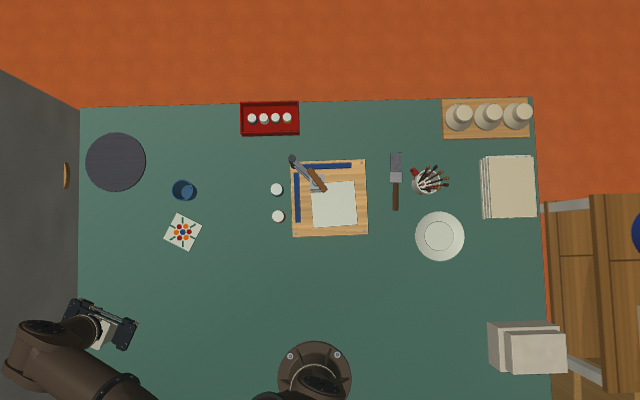

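View pics/side0.png

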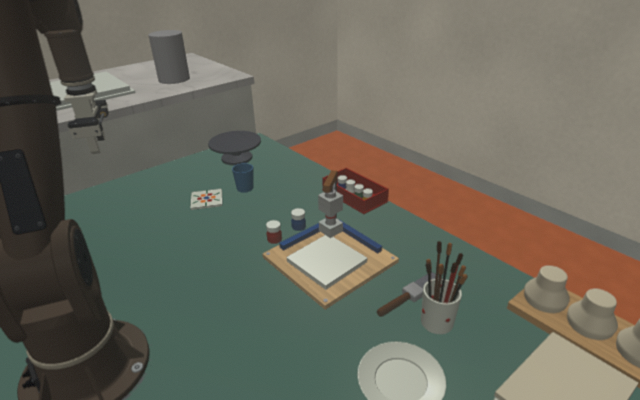

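The top view shows the board at about (330,198), with blue stops on its far (+x) and left (+y) edges, so stand yaw is near zero. The plunger is at about (315,178) and the tile at about (334,205). The side view shows the stand at about (330,250). Next I'll enlarge both.

Run:
```python
import cv2,pickle
d=pickle.load(open("c0.pkl","rb"))
c=d["top"]["color"][145:245,265:397]; cv2.imwrite("pics/topz.png",cv2.resize(c,None,fx=6,fy=6,interpolation=cv2.INTER_CUBIC))
c=d["side"]["color"][165:305,255:405]; cv2.imwrite("pics/sidez.png",cv2.resize(c,None,fx=4,fy=4,interpolation=cv2.INTER_CUBIC))
```

```text
(no output)
```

View pics/topz.png

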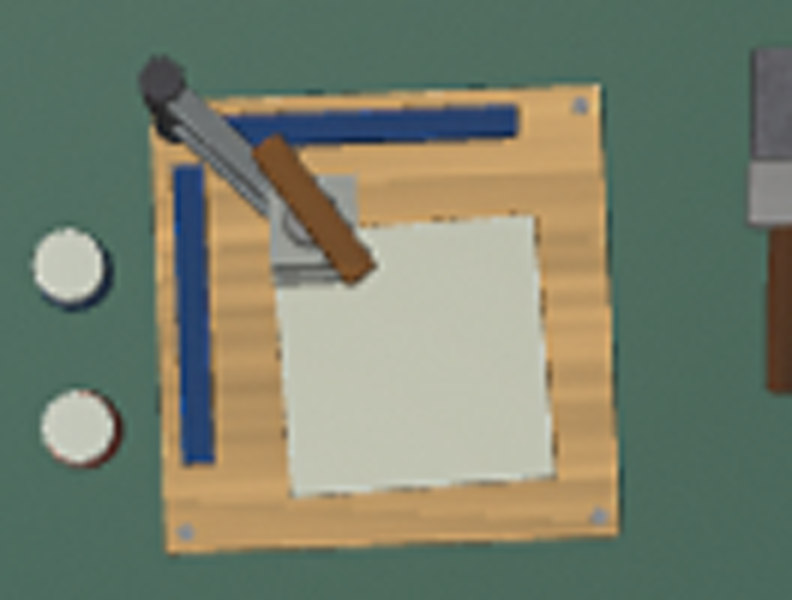

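View pics/sidez.png

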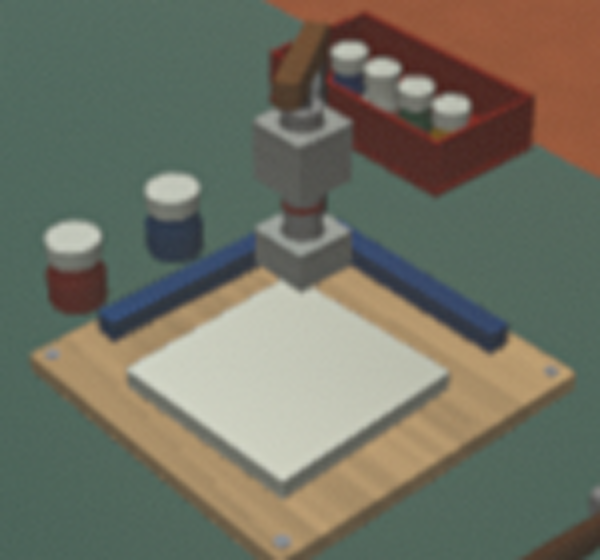

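Enlarged top crop (6x): board corners TR (599,86), BR (619,534), BL (168,552). Tile corners TR (534,214), BR (553,476), BL (293,496). Crossbar corners (252,152), (279,133), (377,268), (354,286). The side crop (4x) shows board corners at L (32,357) and R (574,376), and tile corners at L (129,376), R (448,378) and bottom (284,487).

Create h.py:
```python
import numpy as np,cv2
from scipy.optimize import least_squares
def cam(c): 
    K=np.array([[c["fx"],0,c["cx"]],[0,c["fy"],c["cy"]],[0,0,1]]); return K,np.array([c["k1"],0,0,0.])
def unproj(c,uv,z):
    K,D=cam(c); n=cv2.undistortPoints(np.array(uv,float).reshape(-1,1,2),K,D)[:,0]
    # model: drawn=(1+k1 r^2)*ray, as OpenCV
    r=np.c_[n,np.ones(len(n))]@c["R"]; o=-c["R"].T@c["t"]
    z=np.broadcast_to(z,len(n)); return o+r*((z-o[2])/r[:,2])[:,None]
def proj(c,X):
    K,D=cam(c); return cv2.projectPoints(np.array(X,float).reshape(-1,1,3),cv2.Rodrigues(c["R"])[0],c["t"],K,D)[0][:,0]
def fit(obs,local,z):
    """obs: list of (cam, uv Nx2, local xy Nx2); fit x,y,yaw at height z"""
    def f(p):
        a=p[2];R=np.array([[np.cos(a),-np.sin(a)],[np.sin(a),np.cos(a)]]);r=[]
        for c,uv,l in zip(*obs,):
            X=np.c_[np.array(l)@R.T+p[:2],np.full(len(l),z)]; r.append((proj(c,X)-np.array(uv)).ravel())
        return np.concatenate(r)
    s=least_squares(f,[.6,0,0]);return s.x,np.round(s.fun,1)
def T(uv,o,s): return (np.array(uv,float)+.5)/s-.5+np.array(o)
```

Run:
```python
from h import *;import pickle
d=pickle.load(open("c0.pkl","rb"));t,s=d["top"],d["side"]
tc=lambda u:T(u,(265,145),6); sc=lambda u:T(u,(255,165),4)
tb=tc([(599,86),(619,534),(168,552)]); lb=[(.13,-.13),(-.13,-.13),(-.13,.13)]
sb=sc([(32,357),(574,376)]);lsb=[(-.13,.13),(.13,-.13)]
tt=tc([(534,214),(553,476),(293,496)]);st=sc([(129,376),(448,378),(284,487)])
h=.075;lt=[(h,-h),(-h,-h),(-h,h)];ls=[(-h,h),(h,-h),(-h,-h)]
for nm,o in(("top",([t],[tb],[lb])),("side",([s],[sb],[lsb])),("both",([t,s],[tb,sb],[lb,lsb]))):
    p,r=fit(o,None,.015);print("board",nm,p[:2].round(4),np.degrees(p[2]).round(2),r); P=p
for nm,o in(("top",([t],[tt],[lt])),("side",([s],[st],[ls])),("both",([t,s],[tt,st],[lt,ls]))):
    q,r=fit(o,None,.031);print("tile",nm,q[:2].round(4),np.degrees(q[2]).round(2),r)
    a=P[2];R=np.array([[np.cos(a),-np.sin(a)],[np.sin(a),np.cos(a)]]);print("  in stand",(R.T@(q[:2]-P[:2])).round(4),np.degrees(q[2]-a).round(2))
print("axis",(R@[.04,.04]+P[:2]).round(4),"goal",(R@[.025,.025]+P[:2]).round(4))
X=unproj(t,tc([(252,152),(279,133),(377,268),(354,286)]),.222);print("bar corners",X.round(4),X.mean(0))
v=X[0]+X[1]-X[2]-X[3];print("bar yaw",np.degrees(np.arctan2(v[1],v[0])),np.linalg.norm(v)/2)
for c,n in((t,"top"),(s,"side")):
    print(n,"proj bar ctr",proj(c,[[*(R@[.04,.04]+P[:2]),.222]]))
```

```text
board top [ 0.606  -0.0671] 0.64 [ 0.2 -0.4  0.4  0.2 -0.5  0.2]
board side [ 0.603  -0.0727] 0.33 [-1.2 -0.4  1.2 -0.1]
board both [ 0.6054 -0.0691] 0.44 [ 0.9 -0.1  0.9  0.5 -0.1  0.2 -1.2 -1.3  0.7 -1.2]
tile top [ 0.583  -0.0822] 2.68 [ 0.  -0.1  0.4  0.1 -0.4  0.1]
  in stand [-0.0225 -0.0129] 2.24
tile side [ 0.5781 -0.0904] 3.02 [-1.1 -0.5  1.1 -0.4 -0.   0.5]
  in stand [-0.0275 -0.021 ] 2.59
tile both [ 0.5811 -0.086 ] 2.84 [ 1.1  0.3  1.6  0.6  0.8  0.7 -1.1 -1.8  0.8 -1.6 -0.4 -1. ]
  in stand [-0.0244 -0.0167] 2.4
axis [ 0.6451 -0.0288] goal [ 0.6302 -0.0439]
bar corners [[ 0.6737  0.0031  0.222 ]
 [ 0.6829 -0.0106  0.222 ]
 [ 0.614  -0.0575  0.222 ]
 [ 0.6054 -0.0458  0.222 ]] [ 0.64399685 -0.02771574  0.222     ]
bar yaw 34.89269176731095 0.08365521122119565
top proj bar ctr [[317.51388051 179.14596231]]
side proj bar ctr [[329.83206293 176.69435701]]
```

Add to h.py:
```python
def row(target,yaw):
    "tool-axes shift and turn from the measured pose to a world TCP pose, tool down"
    from rig import bot; from scipy.spatial.transform import Rotation as Ro
    s=bot.sense();R0=Ro.from_euler("xyz",s["eef_rot"],degrees=True);R1=Ro.from_euler("xyz",[180,0,yaw],degrees=True)
    print("shift",R0.inv().apply(np.array(target)-s["ee_pos"]).round(4),"turn",(R0.inv()*R1).as_rotvec(degrees=True).round(2))
```

```bash
python3 -c "
from h import *;row([.46,-.08,.22],180.6)"
```

```text
shift [-0.4518 -0.507   0.0068] turn [-7.000e-02 -1.000e-02 -2.506e+01]
```
Rows: go max .05/row; I can just write the final row repeated? "each row is the pose to reach; at most 0.05 m; what a row does not reach only later rows make up." So give the same target in 8 rows; 0.68 m needs 14 rows => second call is from "pose commanded when the call began" - commanded: actually reached? Ambiguous; recompute after. Use 8 rows half distance: -0.226 -0.254 0.

Units first: shifts go in units of 50 mm and turns go in units of 10 degrees. So -0.254 m is -5.08, -0.226 m is -4.52, -25 degrees is -2.5.

>>> shift_gripper --rows '[{"trans": [-0.6, -0.68, 0], "turn_vec": [0, 0, -0.3]}, {"trans": [-1.2, -1.36, 0], "turn_vec": [0, 0, -0.6]}, {"trans": [-1.8, -2.04, 0], "turn_vec": [0, 0, -0.9]}, {"trans": [-2.4, -2.7, 0], "turn_vec": [0, 0, -1.2]}, {"trans": [-3, -3.38, 0], "turn_vec": [0, 0, -1.5]}, {"trans": [-3.6, -4.06, 0], "turn_vec": [0, 0, -1.8]}, {"trans": [-4.2, -4.74, 0], "turn_vec": [0, 0, -2.1]}, {"trans": [-4.52, -5.08, 0], "turn_vec": [0, 0, -2.5]}]' --aperture 1.0

```text
time: 0.95
ee_pos: [0.3599, 0.2402, 0.2267]
eef_rot: [-179.9, -0.0, -179.5]
ft_force: [0.0, 0.2, 0.5]
width: 1.003
grasp_force: 0.0
```

```bash
python3 -c "
from h import *;row([.46,-.08,.22],180.6)"
```

```text
shift [-0.0975 -0.321   0.007 ] turn [-0.06 -0.01 -0.14]
```

In the tool's units: -0.321 m is -6.42, -0.297 m is -5.94.

>>> shift_gripper --rows '[{"trans": [-0.24, -0.8, 0]}, {"trans": [-0.5, -1.66, 0]}, {"trans": [-0.76, -2.52, 0]}, {"trans": [-1, -3.36, 0]}, {"trans": [-1.26, -4.22, 0]}, {"trans": [-1.54, -5.08, 0]}, {"trans": [-1.8, -5.94, 0]}, {"trans": [-1.95, -6.42, 0]}]'

```text
time: 1.75
ee_pos: [0.4602, -0.0797, 0.2269]
eef_rot: [-179.9, 0.0, -179.7]
ft_force: [-0.7, 1.1, -0.1]
width: 1.001
grasp_force: 0.0
```

Run:
```python
from h import *;from rig import bot;import pickle
c=bot.capture("wrist");pickle.dump(c,open("w1.pkl","wb"));cv2.imwrite("pics/w1.png",c["color"]);print(c["R"].round(3),c["t"])
row([.46,-.08,.06],180.6)
```

```text
[[-0.006  1.    -0.   ]
 [ 0.966  0.006  0.257]
 [ 0.257  0.001 -0.966]] [ 0.0811042  -0.4771813   0.27078875]
shift [0.0011 0.003  0.167 ] turn [-0.15  0.08 -0.41]
```

View pics/w1.png

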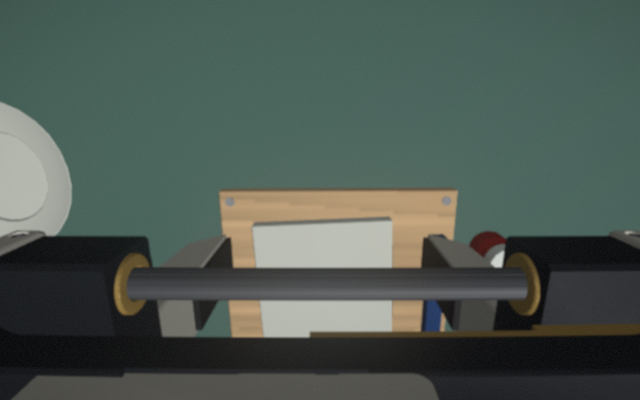

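The wrist view shows the board's near corners at (220,190) and (458,190), and the tile's near top corners at (254,225) and (391,219). The fingers straddle the tile edge.

Run:
```python
from h import *;import pickle
c=pickle.load(open("w1.pkl","rb"))
b=unproj(c,[(220,190),(458,190)],.015);t=unproj(c,[(254,225),(391,219)],.031)
for n,P,h in(("board",b,.13),("tile",t,.075)):
    v=P[1]-P[0];a=np.arctan2(-v[0],v[1]);m=P.mean(0)
    print(n,np.linalg.norm(v),np.degrees(a),m[:2]+h*np.array([np.cos(a),np.sin(a)]),P[:,:2].round(4))
```

```text
board 0.2572088087707723 0.33631623167754937 [ 0.60657317 -0.06416152] [[ 0.4773 -0.1935]
 [ 0.4758  0.0637]]
tile 0.14501683080796565 2.9711593183590987 [ 0.58263317 -0.07883424] [[ 0.5115 -0.1551]
 [ 0.504  -0.0103]]
```

>>> shift_gripper --rows '[{"trans": [-0.2, 0, 0.6]}, {"trans": [-0.2, 0, 1.4]}, {"trans": [-0.2, 0, 2.2]}, {"trans": [-0.2, 0, 2.8]}, {"trans": [-0.2, 0, 3.4]}, {"trans": [-0.2, 0, 3.8]}, {"trans": [-0.2, 0, 4]}, {"trans": [-0.2, 0, 4]}]'

```text
time: 2.6
ee_pos: [0.469, -0.0756, 0.0258]
eef_rot: [180.0, -0.1, -179.5]
ft_force: [-0.4, -0.2, 0.8]
width: 0.995
grasp_force: 0.0
```

```bash
python3 -c "
from h import *;row([.496,-.08,.021],180.5)"
```

```text
shift [-0.0269 -0.0047  0.0047] turn [ 0.01 -0.13  0.04]
```

>>> shift_gripper --rows '[{"trans": [-0.2, -0.08, 0.08]}, {"trans": [-0.4, -0.08, 0.08]}, {"trans": [-0.56, -0.08, 0.08]}, {"trans": [-0.72, -0.08, 0.08]}, {"trans": [-0.88, -0.08, 0.08]}, {"trans": [-1.04, -0.08, 0.08]}, {"trans": [-1.2, -0.08, 0.08]}, {"trans": [-1.32, -0.08, 0.08]}]'

```text
time: 3.4
ee_pos: [0.5356, -0.0791, 0.023]
eef_rot: [180.0, -0.1, -179.5]
ft_force: [-5.2, 0.5, 3.2]
width: 0.998
grasp_force: 2.8
```

```bash
python3 -c "
from h import *;row([.547,-.08,.021],180.5)"
```

```text
shift [-0.0114 -0.001   0.0019] turn [ 0.02 -0.1   0.04]
```

In the tool's units: -0.01 m is -0.2, -0.009 m is -0.18.

>>> shift_gripper --rows '[{"trans": [-0.06, 0, 0]}, {"trans": [-0.12, 0, 0]}, {"trans": [-0.16, 0, 0]}, {"trans": [-0.18, 0, 0]}, {"trans": [-0.2, 0, 0]}, {"trans": [-0.2, 0, 0]}]'

```text
time: 4.0
ee_pos: [0.5452, -0.0791, 0.0228]
eef_rot: [180.0, -0.1, -179.5]
ft_force: [-5.6, -0.4, 3.6]
width: 0.995
grasp_force: 2.8
```

>>> shift_gripper --rows '[{"trans": [-0.02, 0, 0]}, {"trans": [-0.04, 0, 0]}, {"trans": [-0.04, 0, 0]}]'

```text
time: 4.3
ee_pos: [0.5454, -0.0791, 0.0226]
eef_rot: [180.0, -0.3, -179.5]
ft_force: [-10.8, -0.8, 8.2]
width: 0.998
grasp_force: 5.5
```

In the tool's units: -0.002 m is -0.04, -0.001 m is -0.02.

>>> shift_gripper --rows '[{"trans": [-0.02, 0, 0]}, {"trans": [-0.04, 0, 0]}, {"trans": [-0.04, 0, 0]}]'

```text
time: 4.6
ee_pos: [0.5454, -0.079, 0.0224]
eef_rot: [179.9, -0.5, -179.5]
ft_force: [-15.9, 0.6, 13.3]
width: 0.998
grasp_force: 8.2
```

>>> shift_gripper --rows '[{"trans": [-0.02, 0, 0]}, {"trans": [-0.04, 0, 0]}, {"trans": [-0.04, 0, 0]}]'

```text
time: 4.9
ee_pos: [0.5455, -0.0791, 0.0221]
eef_rot: [179.9, -0.7, -179.5]
ft_force: [-21.9, 0.6, 17.4]
width: 0.999
grasp_force: 11.0
```

>>> shift_gripper --rows '[{"trans": [0.3, 0, 0]}, {"trans": [0.9, 0, -0.2]}, {"trans": [1.3, -0.2, -1]}, {"trans": [1.3, -0.8, -1.8], "turn_vec": [0, 0, 0.8]}, {"trans": [1.3, -1.6, -2.6], "turn_vec": [0, 0, 1.6]}, {"trans": [1.3, -2.2, -3], "turn_vec": [0, 0, 2.4]}, {"trans": [1.3, -2.2, -3], "turn_vec": [0, 0, 3.2]}, {"trans": [1.3, -2.2, -3], "turn_vec": [0, 0, 4]}]'

```text
time: 5.7
ee_pos: [0.4894, -0.1915, 0.1745]
eef_rot: [179.9, 0.2, 140.1]
ft_force: [0.2, 0.1, 0.2]
width: 1.005
grasp_force: 0.0
```

```bash
python3 -c "
from h import *;row([.622,-.19,.17],90.5)"
```

```text
shift [-0.1007  0.0862  0.0051] turn [ 0.21  0.18 49.59]
```

>>> shift_gripper --rows '[{"turn_vec": [0, 0, 0.8]}, {"trans": [-0.4, 0.34, 0], "turn_vec": [0, 0, 1.6]}, {"trans": [-0.8, 0.68, 0], "turn_vec": [0, 0, 2.4]}, {"trans": [-1.2, 1.02, 0], "turn_vec": [0, 0, 3.2]}, {"trans": [-1.6, 1.36, 0.2], "turn_vec": [0, 0, 4]}, {"trans": [-2, 1.72, 0.6], "turn_vec": [0, 0, 4.8]}, {"trans": [-2, 1.72, 1.2], "turn_vec": [0, 0, 4.96]}, {"trans": [-2, 1.72, 1.8], "turn_vec": [0, 0, 4.96]}]'

```text
time: 6.5
ee_pos: [0.6219, -0.1865, 0.082]
eef_rot: [179.9, 0.1, 91.0]
ft_force: [0.4, -0.2, -0.9]
width: 1.003
grasp_force: 0.0
```

```bash
python3 -c "
from h import *;row([.622,-.19,.022],90.5)"
```

Run:
```python
from rig import bot;import cv2
c=bot.capture("top")["color"][145:245,265:397]; cv2.imwrite("pics/t2.png",cv2.resize(c,None,fx=6,fy=6,interpolation=cv2.INTER_CUBIC))
```

```text
shift [-0.0034 -0.0001  0.06  ] turn [0.13 0.08 0.48]
```

View pics/t2.png

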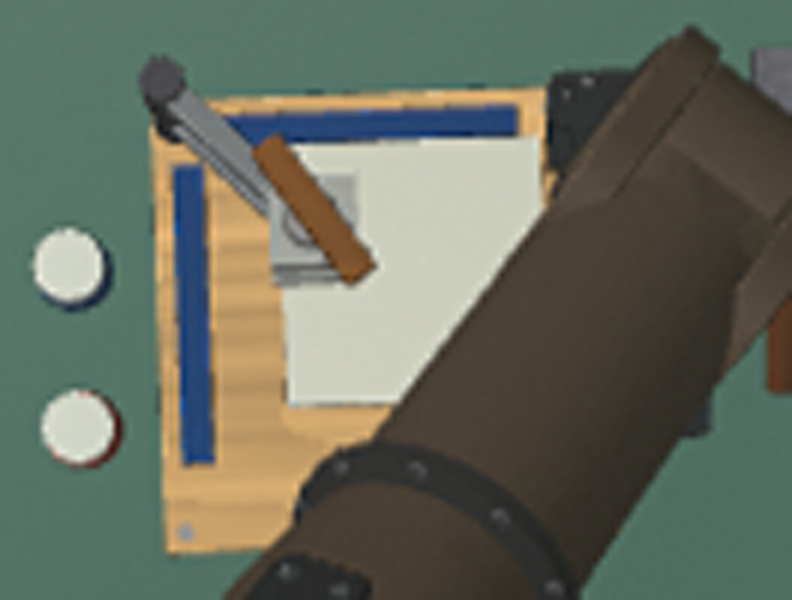

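The tile is now flush with the far (+x) stop. Its left edge is at about u=283 and the left stop's inner face at about 212, roughly 40 mm away. Next is the +y push.

In the tool's units: 0.06 m is 1.2, 0.05 m is 1, 0.5 degrees is 0.05.

>>> shift_gripper --rows '[{"trans": [0, 0, 0.6], "turn_vec": [0, 0, 0.02]}, {"trans": [0, 0, 1], "turn_vec": [0, 0, 0.04]}, {"trans": [0, 0, 1.2], "turn_vec": [0, 0, 0.05]}, {"trans": [0, 0, 1.2], "turn_vec": [0, 0, 0.05]}, {"trans": [0.2, 0, 1.2], "turn_vec": [0, 0, 0.05]}, {"trans": [0.4, 0, 1.2], "turn_vec": [0, 0, 0.05]}, {"trans": [0.56, 0, 1.2], "turn_vec": [0, 0, 0.05]}, {"trans": [0.72, 0, 1.2], "turn_vec": [0, 0, 0.05]}]'

```text
time: 7.35
ee_pos: [0.62, -0.1515, 0.0242]
eef_rot: [179.9, 0.1, 90.4]
ft_force: [-0.1, -5.8, 2.5]
width: 1.001
grasp_force: 2.8
```

>>> shift_gripper --rows '[{"trans": [0.12, 0, 0]}, {"trans": [0.24, 0, 0]}, {"trans": [0.34, 0, 0]}, {"trans": [0.4, 0, 0]}, {"trans": [0.4, 0, 0]}]'

```text
time: 7.85
ee_pos: [0.6198, -0.131, 0.0241]
eef_rot: [179.9, 0.1, 90.5]
ft_force: [-0.7, -4.0, 3.3]
width: 1.004
grasp_force: 2.1
```

In the tool's units: 0.005 m is 0.1, 0.004 m is 0.08.

>>> shift_gripper --rows '[{"trans": [0.04, 0, 0]}, {"trans": [0.08, 0, 0]}, {"trans": [0.1, 0, 0]}, {"trans": [0.1, 0, 0]}]'

```text
time: 8.25
ee_pos: [0.6198, -0.1273, 0.0241]
eef_rot: [179.9, 0.1, 90.4]
ft_force: [-0.4, -6.0, 3.7]
width: 0.998
grasp_force: 3.4
```

>>> shift_gripper --rows '[{"trans": [0.02, 0, 0]}, {"trans": [0.04, 0, 0]}, {"trans": [0.06, 0, 0]}, {"trans": [0.06, 0, 0]}]'

```text
time: 8.65
ee_pos: [0.6199, -0.1271, 0.0242]
eef_rot: [179.8, 0.4, 90.3]
ft_force: [0.3, -13.6, 0.5]
width: 1.001
grasp_force: 7.0
```

In the tool's units: 0.003 m is 0.06, 0.001 m is 0.02.

>>> shift_gripper --rows '[{"trans": [0.02, 0, 0]}, {"trans": [0.06, 0, 0]}, {"trans": [0.06, 0, 0]}]'

```text
time: 8.95
ee_pos: [0.6199, -0.1269, 0.0244]
eef_rot: [179.8, 0.6, 90.3]
ft_force: [1.3, -20.7, -1.5]
width: 1.001
grasp_force: 10.5
```

>>> shift_gripper --rows '[{"trans": [-0.2, 0, 0]}, {"trans": [-0.6, 0, 0]}, {"trans": [-1, 0, -0.4]}, {"trans": [-1, 0, -1.2]}, {"trans": [-1, 0, -2.2]}, {"trans": [-1, 0, -3]}, {"trans": [-1, 0, -4]}, {"trans": [-1, 0, -4.4]}]'

```text
time: 9.75
ee_pos: [0.6208, -0.1694, 0.248]
eef_rot: [179.7, -0.0, 90.5]
ft_force: [0.5, -0.4, -0.1]
width: 0.997
grasp_force: 0.0
```

Run:
```python
from rig import bot;import cv2,numpy as np,pickle
t=bot.capture("top");s=bot.capture("side");pickle.dump((t,s),open("c3.pkl","wb"))
a=cv2.resize(t["color"][150:230,285:375],None,fx=6,fy=6,interpolation=cv2.INTER_CUBIC)
cv2.imwrite("pics/t3.png",a)
b=cv2.resize(s["color"][205:305,260:400],None,fx=5,fy=5,interpolation=cv2.INTER_CUBIC);cv2.imwrite("pics/s3.png",b)
```

```text
(no output)
```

View pics/s3.png

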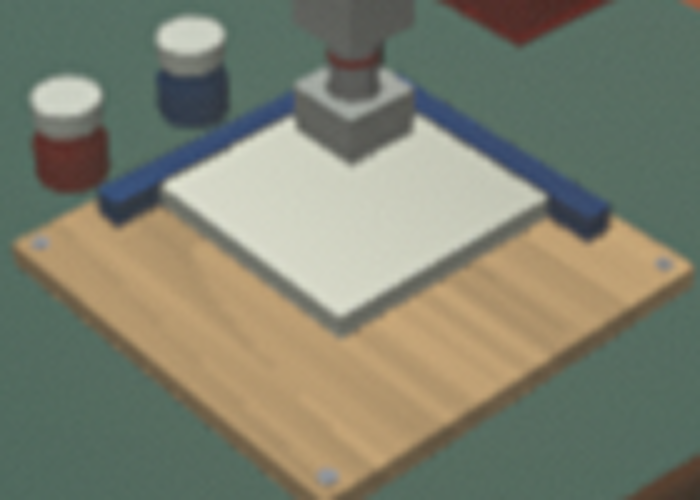

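Side view: the tile lies against both blue stops, with corners at L (163,187), R (548,198) and bottom (341,322). I'll add a light confirming nudge in +x.

In the tool's units: -0.125 m is -2.5, 0.125 m is 2.5, -64 degrees is -6.4.

>>> shift_gripper --rows '[{"trans": [0.2, -0.4, 0], "turn_vec": [0, 0, -0.8]}, {"trans": [0.6, -1, 0], "turn_vec": [0, 0, -1.6]}, {"trans": [1.2, -1.6, 0], "turn_vec": [0, 0, -2.4]}, {"trans": [1.8, -2.2, 0], "turn_vec": [0, 0, -3.2]}, {"trans": [2.4, -2.5, 0], "turn_vec": [0, 0, -4]}, {"trans": [2.5, -2.7, 0], "turn_vec": [0, 0, -4.8]}, {"trans": [2.5, -2.7, 0], "turn_vec": [0, 0, -5.6]}, {"trans": [2.5, -2.7, 0], "turn_vec": [0, 0, -6.4]}]'

```text
time: 10.65
ee_pos: [0.4823, -0.044, 0.2422]
eef_rot: [180.0, -0.1, 154.9]
ft_force: [0.0, 0.5, -0.0]
width: 1.004
grasp_force: 0.0
```

```bash
python3 -c "
from h import *;row([.49,-.044,.022],180.5)"
```

```text
shift [-0.0073  0.0031  0.2202] turn [  0.07  -0.09 -25.57]
```

>>> shift_gripper --rows '[{"trans": [-0.14, 0.06, 0.6], "turn_vec": [0, 0, -0.8]}, {"trans": [-0.14, 0.06, 1.2], "turn_vec": [0, 0, -1.6]}, {"trans": [-0.14, 0.06, 2], "turn_vec": [0, 0, -2.4]}, {"trans": [-0.14, 0.06, 2.8], "turn_vec": [0, 0, -2.56]}, {"trans": [-0.14, 0.06, 3.6], "turn_vec": [0, 0, -2.56]}, {"trans": [-0.14, 0.06, 4.2], "turn_vec": [0, 0, -2.56]}, {"trans": [-0.14, 0.06, 4.4], "turn_vec": [0, 0, -2.56]}, {"trans": [-0.14, 0.06, 4.4], "turn_vec": [0, 0, -2.56]}]'

```text
time: 11.45
ee_pos: [0.4896, -0.0456, 0.0216]
eef_rot: [180.0, -0.2, -179.9]
ft_force: [0.3, -0.0, -0.1]
width: 1.003
grasp_force: 0.0
```

>>> shift_gripper --rows '[{"trans": [-0.2, 0, 0]}, {"trans": [-0.5, 0, 0]}, {"trans": [-0.8, 0, 0]}, {"trans": [-1, 0, 0]}, {"trans": [-1.06, 0, 0]}, {"trans": [-1.06, 0, 0]}]'

```text
time: 12.05
ee_pos: [0.5444, -0.046, 0.0233]
eef_rot: [180.0, 0.0, -179.9]
ft_force: [0.1, -0.2, -0.3]
width: 0.999
grasp_force: 0.0
```

In the tool's units: -0.002 m is -0.04, -0.001 m is -0.02, -0.4 degrees is -0.04.

>>> shift_gripper --rows '[{"trans": [-0.02, 0, 0], "turn_vec": [0, 0, -0.04]}, {"trans": [-0.04, 0, 0], "turn_vec": [0, 0, -0.04]}, {"trans": [-0.04, 0, 0], "turn_vec": [0, 0, -0.04]}]'

```text
time: 12.35
ee_pos: [0.545, -0.0461, 0.0227]
eef_rot: [180.0, -0.1, -179.6]
ft_force: [-4.9, 0.2, 4.0]
width: 0.999
grasp_force: 2.4
```

>>> shift_gripper --rows '[{"trans": [-0.02, 0, 0]}, {"trans": [-0.06, 0, 0]}, {"trans": [-0.06, 0, 0]}]'

```text
time: 12.65
ee_pos: [0.545, -0.046, 0.0221]
eef_rot: [179.9, -0.4, -179.6]
ft_force: [-13.7, 0.2, 10.0]
width: 0.999
grasp_force: 6.6
```

>>> shift_gripper --rows '[{"trans": [-0.02, 0, 0]}, {"trans": [-0.06, 0, 0]}, {"trans": [-0.06, 0, 0]}]'

```text
time: 12.95
ee_pos: [0.5452, -0.046, 0.0217]
eef_rot: [179.9, -0.7, -179.6]
ft_force: [-21.1, -0.1, 16.2]
width: 1.002
grasp_force: 10.8
```

In the tool's units: -0.05 m is -1, -0.28 m is -5.6, -34 degrees is -3.4.

>>> shift_gripper --rows '[{"trans": [0.3, 0, 0]}, {"trans": [0.8, 0, -0.2]}, {"trans": [1.2, 0, -1], "turn_vec": [0, 0, -0.4]}, {"trans": [1.2, 0, -2], "turn_vec": [0, 0, -1]}, {"trans": [1.2, 0, -3], "turn_vec": [0, 0, -1.6]}, {"trans": [1.2, 0, -4], "turn_vec": [0, 0, -2.2]}, {"trans": [1.2, 0, -5], "turn_vec": [0, 0, -2.8]}, {"trans": [1.2, 0, -5.6], "turn_vec": [0, 0, -3.4]}]'

```text
time: 13.75
ee_pos: [0.4934, -0.0469, 0.3071]
eef_rot: [-179.8, 0.3, -145.4]
ft_force: [1.2, 0.3, -0.8]
width: 1.0
grasp_force: 0.0
```

```bash
python3 -c "
from h import *;from rig import bot
print(bot.sense()['joint_pos']);row([.6445,-.0275,.3],215)"
```

```text
[-20.54236925   8.6053938   23.16667282 102.20836464  -3.66004426
  69.54454172 128.29318245]
shift [-0.1353 -0.0699  0.008 ] turn [-0.18  0.32 -0.36]
```

>>> shift_gripper --rows '[{"trans": [-0.4, -0.2, 0]}, {"trans": [-1, -0.52, 0]}, {"trans": [-1.6, -0.84, 0]}, {"trans": [-2.2, -1.16, 0]}, {"trans": [-2.6, -1.34, 0]}, {"trans": [-2.706, -1.4, 0]}, {"trans": [-2.706, -1.4, 0]}]' --aperture 0.6

```text
time: 14.45
ee_pos: [0.6436, -0.0278, 0.3022]
eef_rot: [-180.0, -0.0, -145.6]
ft_force: [0.2, -0.1, -0.4]
width: 0.602
grasp_force: 0.0
```

Run:
```python
from h import *;from rig import bot;import pickle
row([.6445,-.0275,.3],215);print(bot.sense()['joint_pos'][6])
c=bot.capture("wrist");pickle.dump(c,open("w4.pkl","wb"));cv2.imwrite("pics/w4.png",c["color"])
print(proj(c,[[.6445,-.0275,.222],[.6445+.042*np.cos(.611),-.0275+.042*np.sin(.611),.222],[.6445-.042*np.cos(.611),-.0275-.042*np.sin(.611),.222]]))
```

```text
shift [-0.0009 -0.0003  0.0022] turn [-0.01 -0.02 -0.56]
130.89459881916974
[[325.1868414  209.44088995]
 [325.83655696 264.37886988]
 [324.47989937 149.47817161]]
```

View pics/w4.png

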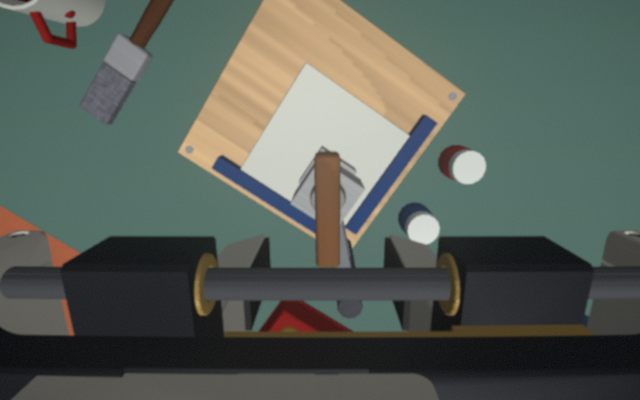

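The wrist view shows the bar running vertically in the image, with ends at (327,153) and about (328,265). That is 2 px from the prediction, in the same direction as this camera's earlier bias against the touch measurements, so my estimate holds. The bar is centred between the fingers.

>>> shift_gripper --rows '[{"trans": [-0.02, 0, 0.4], "turn_vec": [0, 0, -0.05]}, {"trans": [-0.02, 0, 0.9], "turn_vec": [0, 0, -0.05]}, {"trans": [-0.02, 0, 1.4], "turn_vec": [0, 0, -0.05]}, {"trans": [-0.02, 0, 1.8], "turn_vec": [0, 0, -0.05]}, {"trans": [-0.02, 0, 2.04], "turn_vec": [0, 0, -0.05]}, {"trans": [-0.02, 0, 2.2], "turn_vec": [0, 0, -0.05]}, {"trans": [-0.02, 0, 2.2], "turn_vec": [0, 0, -0.05]}]'

```text
time: 15.2
ee_pos: [0.6434, -0.0272, 0.1925]
eef_rot: [180.0, -0.0, -145.1]
ft_force: [-0.3, 0.5, -0.2]
width: 0.6
grasp_force: 0.0
```

```bash
python3 -c "
from h import *;row([.6445,-.0275,.192],215)"
```

```text
shift [-0.0008 -0.0008  0.0005] turn [ 0.03 -0.03 -0.07]
```

Good. Shift 1 mm and close.

In the tool's units: -0.001 m is -0.02.

>>> shift_gripper --rows '[{"trans": [-0.02, -0.02, 0]}, {"trans": [-0.02, -0.02, 0]}]' --aperture 0.3 --clamp_n 10

```text
time: 15.4
ee_pos: [0.6461, -0.0276, 0.1938]
eef_rot: [-179.9, 0.1, -145.1]
ft_force: [0.3, -0.1, -0.2]
width: 0.477
grasp_force: 0.0
```

>>> shift_gripper --rows '[{}, {}, {}, {}, {}, {}]' --aperture 0 --clamp_n 10

```text
time: 16.0
ee_pos: [0.6454, -0.0273, 0.1929]
eef_rot: [180.0, 0.0, -145.0]
ft_force: [-1.3, 0.2, 2.2]
width: 0.192
grasp_force: 10.0
```

```bash
python3 -c "
from rig import bot;print(bot.sense()['torque'])"
```

```text
[0.27741179 0.25467933 0.02145688]
```

>>> shift_gripper --rows '[{}, {}, {"trans": [0, 0, -0.04]}, {"trans": [0, 0, -0.1]}, {"trans": [0, 0, -0.16]}, {"trans": [0, 0, -0.2]}, {"trans": [0, 0, -0.2]}]' --aperture 0 --clamp_n 30

```text
time: 16.7
ee_pos: [0.6455, -0.0275, 0.203]
eef_rot: [-180.0, 0.0, -145.1]
ft_force: [-0.5, -0.4, -2.8]
width: 0.19
grasp_force: 30.0
```

```bash
python3 -c "
from rig import bot;print(bot.sense()['torque'])"
```

```text
[0.07484734 0.02430618 0.00775893]
```

In the tool's units: -0.057 m is -1.14, -0.053 m is -1.06.

>>> shift_gripper --rows '[{"trans": [0, 0, -0.12]}, {"trans": [0, 0, -0.28]}, {"trans": [0, 0, -0.44]}, {"trans": [0, 0, -0.6]}, {"trans": [0, 0, -0.76]}, {"trans": [0, 0, -0.92]}, {"trans": [0, 0, -1.06]}, {"trans": [0, 0, -1.14]}]'

```text
time: 17.5
ee_pos: [0.6456, -0.0275, 0.2607]
eef_rot: [-180.0, 0.0, -145.1]
ft_force: [-0.3, -0.7, -3.1]
width: 0.193
grasp_force: 30.0
```

>>> shift_gripper --rows '[{}, {}, {}, {}]'

```text
time: 17.9
ee_pos: [0.6452, -0.0274, 0.2593]
eef_rot: [180.0, -0.0, -145.1]
ft_force: [-0.0, 1.6, -3.3]
width: 0.195
grasp_force: 30.0
```

Run:
```python
from rig import bot;import cv2
print(bot.sense()['torque'])
s=bot.capture("side");b=cv2.resize(s["color"][130:270,280:380],None,fx=4.2,fy=4.2,interpolation=cv2.INTER_CUBIC);cv2.imwrite("pics/s5.png",b)
```

```text
[ 0.15276937  0.05224337 -0.00217079]
```

View pics/s5.png

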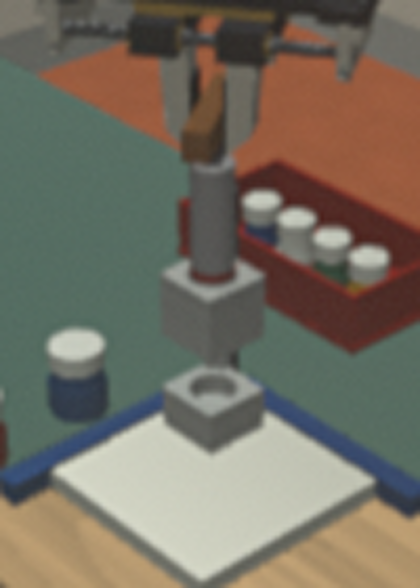

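The side view shows the red ring just above the collar top at (212,274), the window fully open with only the strap in it, the rod upright, and the tile still in both stops. I'm handing in now.

```bash
python3 -c "
from rig import bot;print(bot.sign_off())"
```

```text
the job is handed in; nothing more can be done
None
```

The job is handed in: the tile sits against both blue stops, and the arm is holding the plunger straight, lifted about 67 mm, with the red ring just clear of the collar and the loading window open.

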